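Level the pine pantry shelf and hold the spirit level down on it

TASK

Draw the spirit level up out of its notched rack, lay it lengthwise on the middle of the low pine shelf and let go of it. Then turn the black knob of the shelf's screw foot until the bubble rests centred between its two marks, and last press the level firmly down on the shelf at its middle: finish while still pressing, with the bubble centred, and do not let up. Do not knock over or push aside the cans and the jar.

Things in the scene. Friction and masses are not known exactly. Their poses are not given: they have to be found in the camera images.
- level_mid (a point): Spirit level, aluminium box section 230 long (own x), 24 wide, 44 mm high, black end caps, about 0.3 kg; vial in a clear strong block in the middle of its top. Point: its centre, 22 mm above its base. Starts in the rack, 20 mm deep in two notches; between the uprights its sides are free for 132 mm and the rack's plank lies 24 mm below its base.
- bubble (a joint): Bubble (pale, 16 mm long) in the yellow-green vial, in m: 0 midway between the two black rings (21 mm apart), + towards the level's own +x, stops at +-0.0125. It runs to the higher end, 1.5 mm per mrad of tilt, and settles in about 1.5 s. Centred = wholly between the rings (within 2.5 mm).
- shelf_top (a point): Low bare pine shelf, board 160 deep (own x), 300 long (own y), top 100 mm above the bench. Point: middle of the board's top face, own z up. The +y end stands on two rubber pads; the -y end rides on the screw foot and starts 0.9 to 2.1 mm too low, so the board slopes down to the foot. It cannot slide on the bench.
- knob_grip (a point): Black fluted round knob of the screw foot, 44 mm across (47 over the flutes), 27 mm high, atop a 16 mm upright spindle 60 mm beyond the board's -y end. Point: on its axis, half-way up, 132 mm above the bench. Bracket and nut below it stay under 75 mm. Clockwise seen from above raises that end, 4 mm a turn. The knob itself keeps its height. 0.06 N m turns it; it stays where left.
- foot_pad (a point): Rubber pad under the screw foot, on the bench, 52 mm across; point: its middle, on the knob's axis. At the start the knob is 1.4 to 3.2 rad short of level; for a level lying lengthwise one radian of knob shifts the bubble 2.8 mm (a full turn about 17 mm).
- rack: The level's pine rack, fixed to the bench: plank 190 (own x) by 80 by 14 mm and two uprights across it, 150 mm apart, 18 thick, 80 wide, 64 mm high, each with a 27 mm wide, 26 mm deep notch open at the top. Origin: centre of its underside; the level lies along its x.
- can_a_mid (a point): A standing food can, 74 mm across, 110 mm high, behind the shelf; its centre. Bystander.
- can_b_mid (a point): A standing food can, 84 mm across, 90 mm high, behind the shelf; its centre. Bystander.
- jar_mid (a point): A standing jar, 80 mm across, 120 mm high, beside the rack; its centre. Bystander.

How it is judged:
By the outcome, as a careful person would: the job done as asked, in the order asked, and still so for the second after the job is handed in, while the arm keeps its last pose, push and grip.
It also fails if it takes over 70 s, if anything falls off the work surface, if the arm or the gripper's body presses on something with over 40 N, if the wrist force passes 120 N, or if a joint passes its speed limit or range.

ROBOT

A 6-joint arm with a two-finger parallel gripper is mounted at the origin on the work surface. World frame = base frame: x ahead of the robot, y to its left, z up, the work surface at z = 0. Lengths are in m, angles in rad, forces in N, time in s.
With the tool pointing down it reaches from about 0.4 to 0.825 m from the base axis. Payload 7 kg.
Tool frame: the origin (TCP) lies at the very end of the fingers, on their centre line; the grasp point (between the pads) lies 19 mm behind it; z points along the fingers, y is the direction in which the jaws open and shut (so a half turn about z gives the same grasp; the last joint's range is limited). The gripper opens to 88 mm and grips with 3 to 60 N. Pads are 19 mm wide; open, the fingers measure 130 mm over their backs; the gripper's body (78 mm by 193 mm) begins 47 mm behind the grasp point.
Start: joints at [1.521, 0.359, 0.012, 0, -1.224, -0.288], TCP at [0.224, 0.637, 0.227] pointing down, gripper open.
Joint ranges: [-3.07, 3.07], [-1.43, 2.12], [-1.02, 1.25], [-3.03, 1.67], [-3.05, -0], [-3.03, 3.03]. Speed limits (rad/s): [2.39, 2.39, 3.01, 3.14, 3.14, 3.14].

INTERFACE

Orientations are given as [roll, pitch, yaw] about the fixed x, y, z axes, in that order (R = Rz(yaw) Ry(pitch) Rx(roll)).
In Python, from station import arm gives the robot as it stands.
- The arm moves only by the shell command python3 -m inch 'ROWS' [FORCE]. ROWS is text: rows parted by semicolons, each of 7 numbers parted by spaces: the closure, from 0 (fully open) to 1 (shut), then the shift along the tool's x, y, z each as a share of 300 mm, from -1 to 1, then the turn, a rotation vector about the tool's x, y, z each as a share of 60 degrees, from -1 to 1. In form: grip tx ty tz rx ry rz; .... A call has 1 to 12 rows; each row is the pose to reach, as a shift and turn from the pose commanded when the call began, along the tool's axes at that moment; what a row does not reach only later rows make up. A row lasts 1/10 s, in which the tool goes at most 50 mm and 8.59 degrees, less where a joint would pass 70% of its speed; a pose out of reach is approached as far as the arm can. A call with a number of a shift or a turn outside -1 to 1 is refused whole. A call with a gripper value outside its range is refused whole. The fingers move at their own pace and stop on an object; FORCE is the grip in N (left out, the last holds). Time passes only in rows, so rows that repeat a pose let the fingers close. It gives the time, the measured TCP pose, the force and the opening at its end, in the units of the state.
- arm.get_state(): the state, without advancing time (a new reading comes with each control period).
- arm.grab_frame(name): name is "side" or "top"; returns a dict with "img" (420x560x3 uint8, red, green, blue), "range_z" (420x560 float32, m along the optical axis (not along the pixel's ray), 0 where there is no reading), "fx", "fy", "cx", "cy" (pixels), "extrinsics" (4x4, takes a point from world to camera coordinates). Camera axes: x right, y up, looking along -z (the intrinsics and any distortion apply to the point x, -y, -z); pixel columns grow to the right and rows downward; lengths in m; the calibration is good to about 2 mm. A picture is of the moment at which its call begins.
- arm.job_done(): hands the job in, once; it reports no verdict.
The state is a dict: "t": time; "q": joint angles; "qd": joint speeds; "joint_efforts": joint torques, N m; "eef_pos": TCP position; "ee_rot": TCP orientation; "force": force on the tool from outside, world axes, zero at the start; "moment": the same for the moment, N m; "width": finger opening in m.
Only numpy, scipy, OpenCV 4.12 (cv2) and the standard library are available. Lean on these libraries where they do the work, as an engineer would, in place of code of your own. Each camera call takes 0.05 s, during which the arm holds its last target.

## Working session

There is one attempt and no reset: what is moved stays moved. The work goes in short steps, Python scripts to look and compute and a shell command to move; the robot and the scene stay as the last step left them, time stands still between calls to the robot, and variables do not carry over. Pictures are saved under pics/ and viewed, and the job is handed in when it is done.

```bash
ls; mkdir -p pics
python3 - <<'E'
from station import arm
import cv2, numpy as np, pickle
s=arm.get_state(); print(s)
for n in("side","top"):
    f=arm.grab_frame(n); pickle.dump(f,open(f'pics/{n}0.pkl','wb'))
    cv2.imwrite(f'pics/{n}0.png',f['img'][:,:,::-1]); print(n,f['fx'],f['fy'],f['cx'],f['cy'],f['extrinsics'].round(4).tolist(),[k for k in f])
E
```

```text
pics
{'t': 0.0, 'q': array([ 1.52112111e+00,  3.59373508e-01,  1.10352095e-02, -3.44798262e-04,
       -1.22410155e+00, -2.88074747e-01]), 'qd': array([-8.86590765e-04,  7.06327849e-04,  2.97025406e-04, -4.67621468e-05,
        1.05835201e-03, -8.98490763e-04]), 'joint_efforts': array([-4.89119520e-04, -5.82713056e+01,  2.93052810e+01,  6.99779972e+00,
        6.86680040e-03, -1.43165621e-04]), 'eef_pos': array([0.22355212, 0.63637283, 0.22562202]), 'ee_rot': array([ 3.13992477e+00, -1.56204532e-04, -3.37867258e-01]), 'force': array([-0.66269472,  0.81013374,  0.07678046]), 'moment': array([ 0.02007393, -0.02782832, -0.08731268]), 'width': 0.08765272531947442}
side 496.86241764181864 496.86241764181864 279.6766558021471 199.73464803446706 [[0.9792, -0.203, -0.0047, -0.5821], [0.1577, 0.7457, 0.6474, -0.2568], [-0.1279, -0.6346, 0.7622, -1.209], [0.0, 0.0, 0.0, 1.0]] ['img', 'range_z', 'fx', 'fy', 'cx', 'cy', 'extrinsics']
top 455.1768725331826 455.1768725331826 289.11510796810353 210.63938387365494 [[-0.0176, -0.9998, 0.008, 0.111], [0.9942, -0.0167, 0.1059, -0.6079], [-0.1058, 0.0098, 0.9943, -1.4189], [0.0, 0.0, 0.0, 1.0]] ['img', 'range_z', 'fx', 'fy', 'cx', 'cy', 'extrinsics']
```

View pics/side0.png

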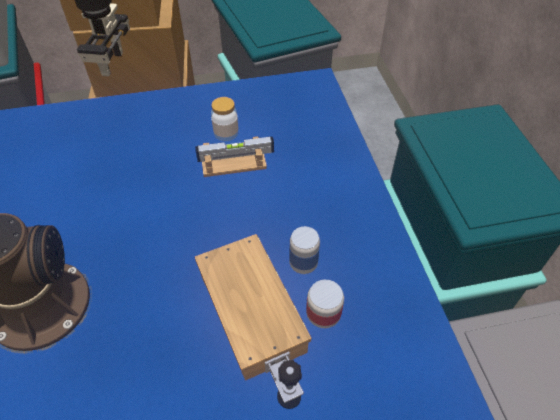

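View pics/top0.png

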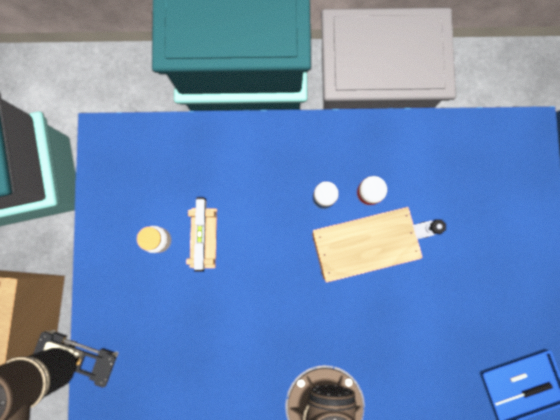

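The side view shows the level in its rack at about (235,150), the shelf board around (252,303), the knob at (290,372), the cans at (305,248) and (325,302), and the jar at (224,115). The top view shows the level at (199,233), the shelf at (368,245), the knob at (438,227) and the jar at (153,239). Next I'll measure them.

```bash
cat > h.py <<'E'
import numpy as np, cv2, pickle
def cloud(f):
    z=f['range_z'].astype(float); v,u=np.mgrid[:z.shape[0],:z.shape[1]]
    p=np.stack([(u-f['cx'])/f['fx']*z, -(v-f['cy'])/f['fy']*z, -z],-1)
    E=f['extrinsics']; return (p-E[:3,3])@E[:3,:3], z>0
def ray(f,u,v,h):
    E=f['extrinsics'];R=E[:3,:3]; c=-R.T@E[:3,3]
    d=R.T@np.array([(u-f['cx'])/f['fx'],-(v-f['cy'])/f['fy'],-1]); return c+d*(h-c[2])/d[2]
def proj(f,P):
    p=f['extrinsics'][:3,:3]@np.array(P)+f['extrinsics'][:3,3]
    return f['cx']+f['fx']*p[0]/-p[2], f['cy']-f['fy']*p[1]/-p[2]
E
python3 - <<'E'
from h import *
for n in('side','top'):
    f=pickle.load(open(f'pics/{n}0.pkl','rb')); P,ok=cloud(f); hsv=cv2.cvtColor(f['img'],cv2.COLOR_RGB2HSV)
    blue=(hsv[...,0]>100)&(hsv[...,0]<125)&(hsv[...,1]>120)
    print(n,'bench z',np.median(P[...,2][blue&ok]))
    on=ok&(P[...,2]>0.008)&(P[...,2]<0.2)&(P[...,0]>0.3)&(P[...,0]<.9)&(abs(P[...,1])<.6)
    k,l,st,ce=cv2.connectedComponentsWithStats(on.astype(np.uint8))
    for i in range(1,k):
        if st[i,4]<40: continue
        Q=P[l==i]; z=np.percentile(Q[:,2],95)
        T=Q[Q[:,2]>z-.012]; r=cv2.minAreaRect(T[:,:2].astype(np.float32))
        print(ce[i].round(),st[i,4],'z95',z.round(4),'rect',np.round(r[0],4),np.round(r[1],4),round(r[2],1))
        for h in(0.1,):
            B=Q[abs(Q[:,2]-.1)<.008]
            if len(B)>800:
                r=cv2.minAreaRect(B[:,:2].astype(np.float32));print('  board',r,np.median(B[:,2]))
E
```

```text
side bench z 0.0008515319022928417
[224. 118.] 981 z95 0.123 rect [0.5234 0.5211] [0.0711 0.0678] 82.2
[234. 155.] 2128 z95 0.0841 rect [0.5376 0.3798] [0.0354 0.2295] 88.4
[304. 249.] 1204 z95 0.1128 rect [ 0.653  -0.0139] [0.0697 0.0706] 20.1
[256. 313.] 10488 z95 0.105 rect [ 0.5068 -0.1712] [0.1608 0.3863] 12.9
  board ((0.497582346200943, -0.1311562955379486), (0.16080023348331451, 0.3041417896747589), 12.95614242553711) 0.10000311096643211
[324. 303.] 1458 z95 0.0933 rect [ 0.6664 -0.1608] [0.079  0.0773] 12.5
top bench z -0.000904560769021972
[372. 190.] 665 z95 0.0938 rect [ 0.6687 -0.1621] [0.0756 0.0767] 31.5
[325. 195.] 528 z95 0.1136 rect [ 0.6545 -0.0132] [0.0665 0.0656] 73.0
[203. 236.] 1649 z95 0.0837 rect [0.5385 0.3772] [0.026  0.2271] 88.6
[371. 243.] 5770 z95 0.1047 rect [ 0.5079 -0.1745] [0.16   0.3832] 12.9
  board ((0.49855244159698486, -0.13382738828659058), (0.1600906401872635, 0.3005751669406891), 12.87541675567627) 0.09849212039821215
[154. 239.] 726 z95 0.1227 rect [0.5261 0.5188] [0.0679 0.0658] 88.9
```

```bash
cat >> h.py <<'E'
def rel(x,y,z,yaw,s=None,rp=(np.pi,0)):
    """shares from current measured pose to tool-down target"""
    from station import arm
    from scipy.spatial.transform import Rotation as Ro
    s=s or arm.get_state(); R0=Ro.from_euler('xyz',s['ee_rot']); R1=Ro.from_euler('xyz',[rp[0],rp[1],yaw])
    d=R0.inv().apply(np.array([x,y,z])-s['eef_pos']); r=(R0.inv()*R1).as_rotvec()
    print('shift mm',(d*1000).round(1),'share',(d/.3).round(4),'turn share',(r/(np.pi/3)).round(4)); return d/.3,r/(np.pi/3)
E
python3 - <<'E'
from h import *
for n in('side','top'):
    f=pickle.load(open(f'pics/{n}0.pkl','rb')); P,ok=cloud(f)
    for nm,c,r,zl in(('level',(.538,.378),.14,.076),('knob',(.545,-.337),.05,.12),('boardedge',(.498,-.132),.2,.093)):
        m=ok&(np.hypot(P[...,0]-c[0],P[...,1]-c[1])<r)&(P[...,2]>zl)&(P[...,2]<.17)
        if nm=='level': m&=abs(P[...,1]-.378)<.04
        Q=P[m]; rr=cv2.minAreaRect(Q[:,:2].astype(np.float32))
        print(n,nm,m.sum(),'median z',np.median(Q[:,2]).round(4),'mean',Q.mean(0).round(4),rr)
    m=ok&(np.hypot(P[...,0]-.538,P[...,1]-.378)<.14)&(P[...,2]>.076)&(abs(P[...,1]-.378)<.03);Q=P[m][:,:2]
    l=cv2.fitLine(Q.astype(np.float32),cv2.DIST_HUBER,0,.01,.01).ravel(); print('line',l, np.degrees(np.arctan2(l[1],l[0])))
    print('proj',proj(f,(.545,-.337,.1455)),proj(f,(.538,.378,.082)))
rel(.538,.3785,.20,-.026)
E
python3 - <<'E'
import cv2,pickle
for n,c in(('side',(235,150)),('top',(199,233))):
    i=cv2.imread(f'pics/{n}0.png');u,v=c
    cv2.imwrite(f'pics/{n}0lev.png',cv2.resize(i[v-40:v+40,u-50:u+50],None,fx=7,fy=7,interpolation=cv2.INTER_NEAREST))
E
```

```text
side level 497 median z 0.082 mean [0.5358 0.3773 0.0819] ((0.5377357602119446, 0.38128232955932617), (0.035279951989650726, 0.22974565625190735), 89.29672241210938)
side knob 495 median z 0.1446 mean [ 0.5437 -0.3394  0.143 ] ((0.5443463325500488, -0.33612433075904846), (0.044718362390995026, 0.04420200362801552), 40.797157287597656)
side boardedge 9228 median z 0.1001 mean [ 0.5069 -0.1414  0.1007] ((0.5578169822692871, -0.14198951423168182), (0.27334481477737427, 0.35226646065711975), 12.95614242553711)
line [ 0.99978054 -0.02094883  0.51916575  0.37660712] -1.2003672
proj (np.float64(289.70455001738765), np.float64(370.5516728556564)) (np.float64(234.45618033572046), np.float64(144.0753256260372))
top level 497 median z 0.0812 mean [0.5377 0.3768 0.0811] ((0.5385463833808899, 0.3770845830440521), (0.025764090940356255, 0.22712315618991852), 88.58885192871094)
top knob 210 median z 0.1422 mean [ 0.545  -0.335   0.1416] ((0.5454418659210205, -0.3378213346004486), (0.045845020562410355, 0.04218212887644768), 86.18270111083984)
top boardedge 5412 median z 0.0987 mean [ 0.5061 -0.1301  0.0995] ((0.5582275390625, -0.14479611814022064), (0.271638959646225, 0.34771013259887695), 12.734172821044922)
line [ 0.9996838 -0.0251465  0.5376651  0.3767677] -1.4409403
proj (np.float64(438.954977910465), np.float64(225.9869405766019)) (np.float64(198.8639506731139), np.float64(233.76306961338355))
shift mm [382.1 139.1  26. ] share [1.2738 0.4636 0.0866] turn share [ 1.400e-03  1.000e-04 -2.978e-01]
```

View pics/side0lev.png

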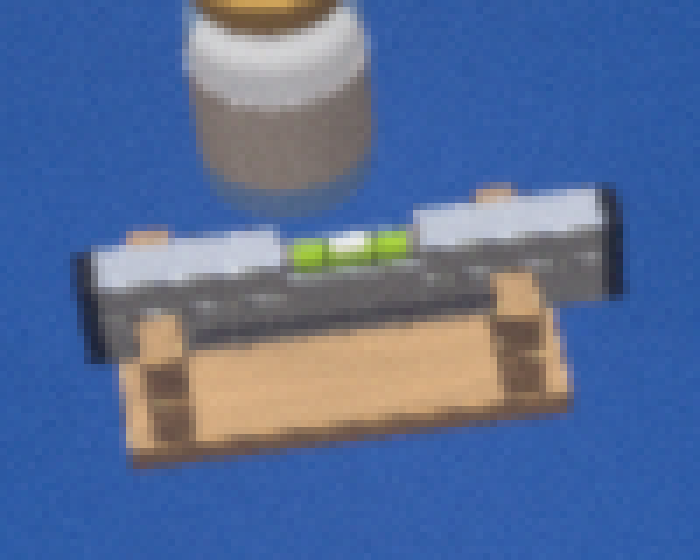

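View pics/top0lev.png

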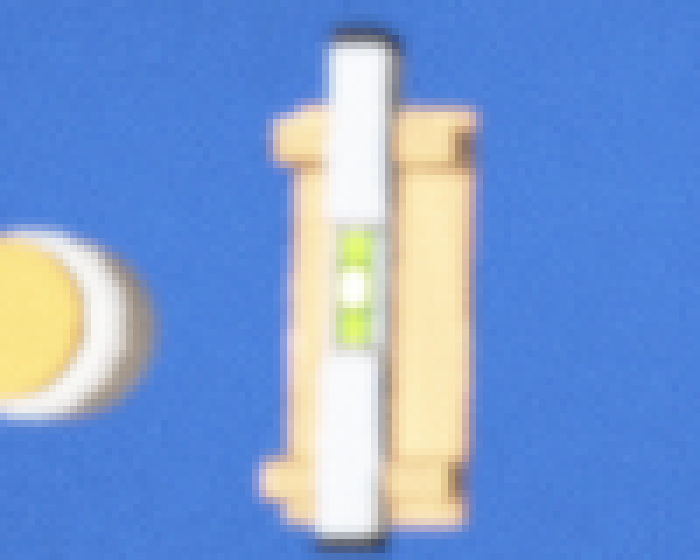

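The vial sits flush in the middle of the level, and the measured heights and sizes match the ones given. I'm moving above the level.

```bash
python3 -m inch '0 0.637 0.232 0.043 0 0 -0.149; 0 0.637 0.232 0.043 0 0 -0.149; 0 0.637 0.232 0.043 0 0 -0.149; 0 0.637 0.232 0.043 0 0 -0.149; 0 0.637 0.232 0.043 0 0 -0.149; 0 0.637 0.232 0.043 0 0 -0.149; 0 0.637 0.232 0.043 0 0 -0.149'; python3 -c "
from h import *
from station import arm
print(arm.get_state()['q']); rel(.538,.3785,.18,-.024)"
```

```text
t: 0.8
eef_pos: [0.3806, 0.5082, 0.2135]
ee_rot: [3.141, 0.0, -0.182]
force: [-1.2, -0.8, 0.5]
width: 0.0877
[ 1.23470324e+00  3.01755881e-01 -1.00834849e-01 -1.57282561e-04
 -1.16835413e+00  1.54290472e-01]
shift mm [178.2  99.1  33.5] share [0.5941 0.3302 0.1116] turn share [ 1.000e-04  2.000e-04 -1.507e-01]
```

```bash
python3 -m inch '0 0.594 0.33 0.112 0 0 -0.151; 0 0.594 0.33 0.112 0 0 -0.151; 0 0.594 0.33 0.112 0 0 -0.151; 0 0.594 0.33 0.112 0 0 -0.151; 0 0.594 0.33 0.112 0 0 -0.151; 0 0.594 0.33 0.112 0 0 -0.151; 0 0.594 0.33 0.112 0 0 -0.151; 0 0.594 0.33 0.112 0 0 -0.151'; python3 -c "
from h import *
from station import arm
rel(.538,.378,.058,-.024)
f=arm.grab_frame('side');cv2.imwrite('pics/s1.png',cv2.resize(f['img'][60:220,140:340,::-1],None,fx=4,fy=3.75))"
```

```text
t: 1.6
eef_pos: [0.5372, 0.38, 0.1805]
ee_rot: [-3.141, -0.0, -0.021]
force: [-0.2, 0.6, 0.2]
width: 0.0878
shift mm [  0.8   2.  122.5] share [0.0025 0.0067 0.4083] turn share [-0.0006 -0.0004  0.0025]
```

View pics/s1.png

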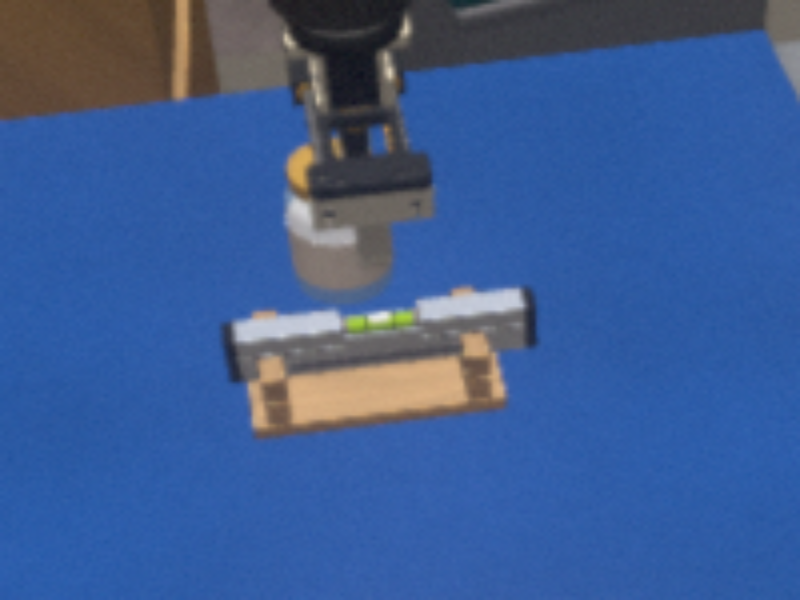

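The open gripper hangs over the level at about (375,200) in the crop, clear of the jar. I'm lowering it onto the level.

```bash
python3 -m inch '0 0.002 0.005 0.1 0 0 0; 0 0.002 0.005 0.2 0 0 0; 0 0.002 0.005 0.28 0 0 0; 0 0.002 0.005 0.34 0 0 0; 0 0.002 0.005 0.38 0 0 0; 0 0.002 0.005 0.408 0 0 0; 0 0.002 0.005 0.408 0 0 0; 0 0.002 0.005 0.408 0 0 0; 0 0.002 0.005 0.408 0 0 0' 30; python3 -c "
from h import *
rel(.538,.378,.058,-.024)"
```

```text
t: 2.55
eef_pos: [0.5393, 0.3773, 0.0588]
ee_rot: [-3.14, -0.001, -0.023]
force: [-0.7, 0.0, 0.4]
width: 0.0875
shift mm [-1.3 -0.6  0.8] share [-0.0045 -0.0021  0.0027] turn share [-0.0012 -0.0012  0.0006]
```

```bash
python3 -m inch '0.4 0 0 0 0 0 0; 0.5 0 0 0 0 0 0; 0.6 0 0 0 0 0 0; 0.7 0 0 0 0 0 0; 0.8 0 0 0 0 0 0; 0.9 0 0 0 0 0 0; 0.9 0 0 0 0 0 0; 0.9 0 0 0 0 0 0; 0.9 0 0 0 0 0 0' 35
```

```text
t: 3.45
eef_pos: [0.5391, 0.3772, 0.0578]
ee_rot: [-3.141, -0.0, -0.023]
force: [0.9, 1.3, -0.1]
width: 0.0237
```

```bash
python3 -m inch '0.9 0 0 -0.03 0 0 0; 0.9 0 0 -0.07 0 0 0; 0.9 0 0 -0.12 0 0 0; 0.9 0 0 -0.2 0 0 0; 0.9 0 0 -0.3 0 0 0; 0.9 0 0 -0.4 0 0 0; 0.9 0 0 -0.46 0 0 0; 0.9 0 0 -0.48 0 0 0; 0.9 0 0 -0.48 0 0 0; 0.9 0 0 -0.48 0 0 0' 35
python3 - <<'E'
from h import *
from station import arm
s=arm.get_state();print(s['force'])
for n in('side','top'):
    f=arm.grab_frame(n);pickle.dump(f,open(f'pics/{n}2.pkl','wb'));cv2.imwrite(f'pics/{n}2.png',f['img'][:,:,::-1])
i=np.hstack([cv2.imread('pics/side2.png')[50:250,140:340],cv2.imread('pics/top2.png')[120:320,100:300]]);cv2.imwrite('pics/c2.png',cv2.resize(i,None,fx=2,fy=2))
rel(.498,-.1325,.2,np.radians(-77.1))
E
```

```text
t: 4.45
eef_pos: [0.5382, 0.376, 0.2008]
ee_rot: [3.14, 0.001, -0.024]
force: [0.0, -0.3, -3.7]
width: 0.0239
[ 0.02411662 -0.2893626  -3.72280459]
shift mm [-28.1 509.3   1.3] share [-0.0937  1.6977  0.0042] turn share [2.8000e-03 2.0000e-04 1.2622e+00]
```

View pics/c2.png

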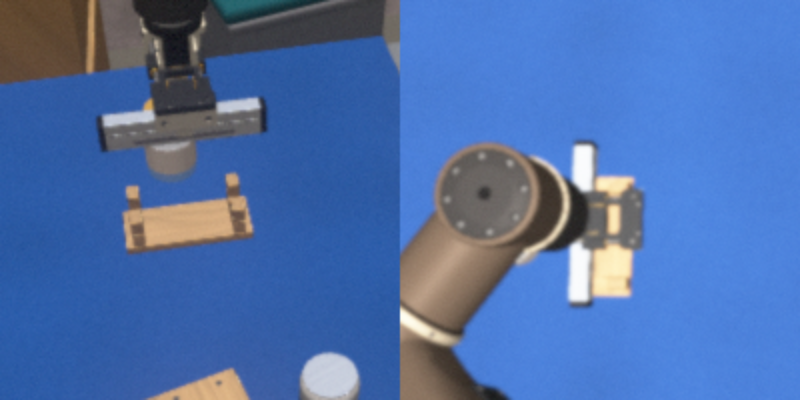

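The level is held level, at about (180,125) in the crop, and clear of the rack. I'm carrying it to the shelf.

```bash
python3 -m inch '0.9 -0.05 0.12 0 0 0 0.08; 0.9 -0.05 0.25 0 0 0 0.18; 0.9 -0.05 0.38 0 0 0 0.28; 0.9 -0.05 0.52 0 0 0 0.38; 0.9 -0.05 0.65 0 0 0 0.48; 0.9 -0.05 0.75 0 0 0 0.55; 0.9 -0.05 0.85 0 0 0 0.63; 0.9 -0.05 0.85 0 0 0 0.63; 0.9 -0.05 0.85 0 0 0 0.63; 0.9 -0.05 0.85 0 0 0 0.63'; python3 -c "
from h import *
rel(.498,-.1325,.2,np.radians(-77.1))"
```

```text
t: 5.55
eef_pos: [0.5178, 0.1225, 0.2012]
ee_rot: [3.141, 0.0, -0.683]
force: [0.8, -0.0, -3.1]
width: 0.0235
shift mm [145.5 210.4   1.3] share [0.4848 0.7013 0.0043] turn share [0.0007 0.     0.6332]
```

```bash
python3 -m inch '0.9 0.06 0.09 0 0 0 0.08; 0.9 0.13 0.19 0 0 0 0.18; 0.9 0.2 0.29 0 0 0 0.28; 0.9 0.27 0.39 0 0 0 0.38; 0.9 0.34 0.49 0 0 0 0.48; 0.9 0.41 0.59 0 0 0 0.55; 0.9 0.485 0.701 0 0 0 0.633; 0.9 0.485 0.701 0 0 0 0.633; 0.9 0.485 0.701 0 0 0 0.633; 0.9 0.485 0.701 0 0 0 0.633; 0.9 0.485 0.701 0 0 0 0.633'
python3 - <<'E'
from h import *
from station import arm
for n in('side','top'):
    f=arm.grab_frame(n);pickle.dump(f,open(f'pics/{n}3.pkl','wb'));cv2.imwrite(f'pics/{n}3.png',f['img'][:,:,::-1])
    P,ok=cloud(f)
    # board corner estimate and level direction
    m=ok&(abs(P[...,2]-.1)<.006)&(np.hypot(P[...,0]-.498,P[...,1]+.132)<.2); print(n,cv2.minAreaRect(P[m][:,:2].astype(np.float32)))
i=np.hstack([cv2.imread('pics/side3.png')[200:400,150:350],cv2.imread('pics/top3.png')[130:330,280:480]]);cv2.imwrite('pics/c3.png',cv2.resize(i,None,fx=2,fy=2))
rel(.498,-.1325,.12,np.radians(-77.1))
E
```

```text
t: 6.65
eef_pos: [0.4983, -0.1317, 0.2016]
ee_rot: [3.142, 0.0, -1.344]
force: [-0.4, 0.2, -3.9]
width: 0.024
side ((0.5519291162490845, -0.12088385224342346), (0.2728986144065857, 0.3016567528247833), 12.471917152404785)
top ((0.5548510551452637, -0.14057782292366028), (0.2692277729511261, 0.2613702714443207), 14.133332252502441)
shift mm [ 0.7  0.3 81.7] share [0.0022 0.0011 0.2723] turn share [-0.0001  0.      0.0013]
```

View pics/c3.png

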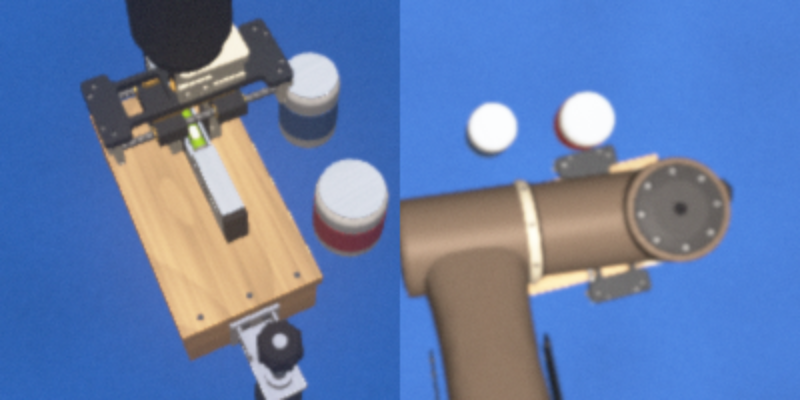

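The level hangs above the board at about (215,175) in the side crop, parallel to it. The gripper is well above the cans. I'm lowering it.

```bash
python3 -m inch '0.9 0.002 0 0.06 0 0 0; 0.9 0.002 0 0.12 0 0 0; 0.9 0.002 0 0.17 0 0 0; 0.9 0.002 0 0.21 0 0 0; 0.9 0.002 0 0.24 0 0 0; 0.9 0.002 0 0.255 0 0 0; 0.9 0.002 0 0.262 0 0 0; 0.9 0.002 0 0.262 0 0 0; 0.9 0.002 0 0.262 0 0 0'
```

```text
t: 7.65
eef_pos: [0.4984, -0.1334, 0.1236]
ee_rot: [-3.141, -0.0, -1.346]
force: [0.7, -0.6, -2.8]
width: 0.0239
```

```bash
python3 -m inch '0.9 0 0 0.002 0 0 0; 0.9 0 0 0.004 0 0 0; 0.9 0 0 0.006 0 0 0; 0.9 0 0 0.008 0 0 0; 0.9 0 0 0.008 0 0 0; 0.9 0 0 0.008 0 0 0'
```

```text
t: 8.25
eef_pos: [0.498, -0.1334, 0.1206]
ee_rot: [3.141, -0.0, -1.346]
force: [-0.4, -0.2, -2.9]
width: 0.0232
```

```bash
python3 -m inch '0.9 0 0 0.002 0 0 0; 0.9 0 0 0.004 0 0 0; 0.9 0 0 0.005 0 0 0; 0.9 0 0 0.005 0 0 0; 0.9 0 0 0.005 0 0 0'
```

```text
t: 8.75
eef_pos: [0.4981, -0.1334, 0.1193]
ee_rot: [-3.141, -0.0, -1.346]
force: [0.3, -0.4, -0.9]
width: 0.024
```

```bash
python3 -m inch '0.9 0 0 0.002 0 0 0; 0.9 0 0 0.002 0 0 0;0.6 0 0 0.002 0 0 0; 0.5 0 0 0.002 0 0 0; 0.4 0 0 0.002 0 0 0; 0.4 0 0 0.002 0 0 0; 0.4 0 0 0.002 0 0 0; 0.4 0 0 0.002 0 0 0'; python3 -m inch '0.4 0 0 -0.03 0 0 0; 0.4 0 0 -0.1 0 0 0; 0.4 0 0 -0.2 0 0 0;  0.4 0 0 -0.3 0 0 0; 0.4 0 0 -0.35 0 0 0; 0.4 0 0 -0.35 0 0 0; 0.4 0 0 -0.35 0 0 0'
python3 -c "
from h import *
print('knob yaw0 .2'); 
for y in (-.55,.2,-.2): rel(.545,-.337,.22,y)"
```

```text
t: 9.55
eef_pos: [0.498, -0.1334, 0.1185]
ee_rot: [3.142, 0.0, -1.346]
force: [-0.1, -0.5, -0.4]
width: 0.0527
t: 10.25
eef_pos: [0.498, -0.1333, 0.224]
ee_rot: [-3.141, 0.0, -1.346]
force: [0.3, -0.7, -0.9]
width: 0.0523
knob yaw0 .2
shift mm [209.1  -0.5   4. ] share [ 0.6969 -0.0017  0.0132] turn share [-9.000e-04 -2.000e-04 -7.605e-01]
shift mm [209.1  -0.5   4. ] share [ 0.6969 -0.0017  0.0132] turn share [-8.0000e-04 -6.0000e-04 -1.4767e+00]
shift mm [209.1  -0.5   4. ] share [ 0.6969 -0.0017  0.0132] turn share [-9.0000e-04 -4.0000e-04 -1.0947e+00]
```

```bash
python3 -m inch '0 0.15 0 0 0 0 -0.13; 0 0.3 0 0 0 0 -0.27; 0 0.45 0 0 0 0 -0.4; 0 0.6 0 0 0 0 -0.53; 0 0.697 -0.002 0 0 0 -0.66; 0 0.697 -0.002 0 0 0 -0.8; 0 0.697 -0.002 0 0 0 -0.93; 0 0.697 -0.002 0 0 0 -0.95; 0 0.697 -0.002 0 0 0 -0.95; 0 0.697 -0.002 0 0 0 -0.95'
python3 - <<'E'
from h import *
from station import arm
print(arm.get_state()['q'])
for n in('side','top'):
    f=arm.grab_frame(n);pickle.dump(f,open(f'pics/{n}4.pkl','wb'));cv2.imwrite(f'pics/{n}4.png',f['img'][:,:,::-1])
i=np.hstack([cv2.imread('pics/side4.png')[200:400,150:350],cv2.imread('pics/top4.png')[130:330,280:480]]);cv2.imwrite('pics/c4.png',cv2.resize(i,None,fx=2,fy=2))
i=cv2.imread('pics/side4.png')[260:320,215:295];cv2.imwrite('pics/c4b.png',cv2.resize(i,None,fx=8,fy=8,interpolation=cv2.INTER_NEAREST))
rel(.545,-.337,.113,-.35)
E
```

```text
t: 11.25
eef_pos: [0.5451, -0.3368, 0.2232]
ee_rot: [-3.142, 0.001, -0.354]
force: [0.2, 0.1, 0.8]
width: 0.0876
[-2.49450418e-01  3.05221252e-01 -7.33015447e-02 -7.76269548e-05
 -1.19288546e+00  1.46626020e+00]
shift mm [-1.000e-01  3.000e-01  1.105e+02] share [-3.000e-04  9.000e-04  3.685e-01] turn share [-0.      0.0001 -0.0028]
```

View pics/c4.png

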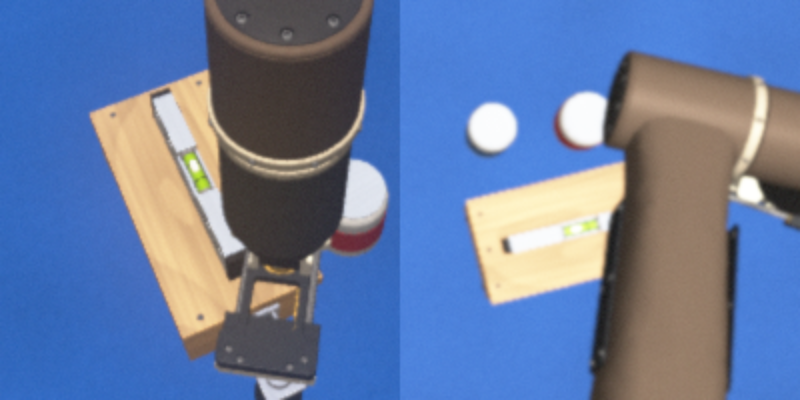

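View pics/c4b.png

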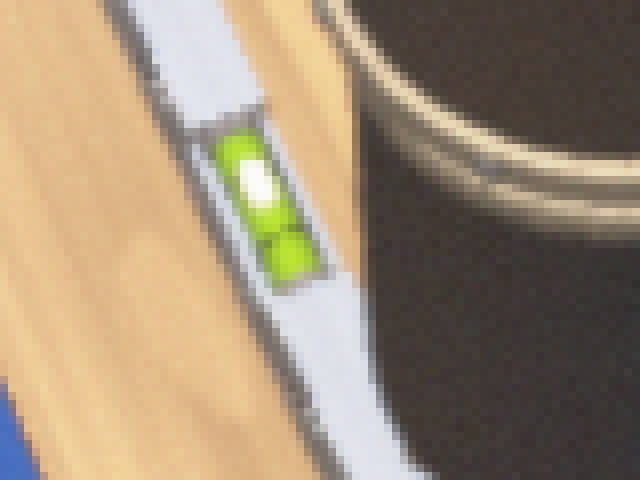

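Both cameras see the vial. In the side crop the bubble sits towards the far (+y, higher) end of the vial, as expected. Next I'll write the bubble measurement.

```bash
cat >> h.py <<'E'
def bubble(f,c=(.498,-.133),yaw=-1.346,h=.143,verbose=True):
    """profile along level axis (s towards foot, m). returns vial mid pixel/world & bubble offset (mm, + to foot)"""
    img=f['img']; hsv=cv2.cvtColor(img,cv2.COLOR_RGB2HSV); d=np.array([np.cos(yaw),np.sin(yaw)])
    u0,v0=proj(f,(*c,h)); V,U=np.mgrid[:img.shape[0],:img.shape[1]]
    near=np.hypot(U-u0,V-v0)<16
    g=near&(hsv[...,0]>30)&(hsv[...,0]<55)&(hsv[...,1]>110)
    v,u=np.nonzero(g); 
    W=np.array([ray(f,a,b,h) for a,b in zip(u,v)])[:,:2]
    perp=np.array([-d[1],d[0]]); off=np.median((W-c)@perp)
    s=np.arange(-.04,.04,.0005); prof=[]
    for o in(-.0025,0,.0025):
        P=[proj(f,(*(np.array(c)+d*t+perp*(off+o)),h)) for t in s]
        M=np.array(P,np.float32)
        prof.append(cv2.remap(img,M[:,0].reshape(1,-1),M[:,1].reshape(1,-1),cv2.INTER_CUBIC)[0].astype(float))
    p=np.mean(prof,0)
    yel=p[:,1]-p[:,2]  # G-B: green high, white/grey low
    gm=np.percentile(yel,90); on=yel>gm/2; i=np.nonzero(on)[0]
    def cross(k0,k1): return s[k0]+(gm/2-yel[k0])/(yel[k1]-yel[k0])*(s[k1]-s[k0])
    a=cross(i[0]-1,i[0]); b=cross(i[-1]+1,i[-1]); mid=(a+b)/2
    ins=(s>a+.004)&(s<b-.004)
    w=np.clip(p[:,2]/p[:,1].clip(1)-.35,0,None)*ins   # blue/green ratio -> white
    bc=(w*s).sum()/w.sum()
    # half-level edges of bubble
    w2=p[:,2]; hi=w2[ins].max(); lo=np.percentile(w2[ins],15); j=np.nonzero((w2>(hi+lo)/2)&ins)[0]
    if verbose: print('off mm',round(off*1e3,2),'vial mm',round(a*1e3,2),round(b*1e3,2),'mid',round(mid*1e3,2),'bubble-centroid',round((bc-mid)*1e3,2),'edges',(s[j[0]]*1e3-mid*1e3).round(2),(s[j[-1]]*1e3-mid*1e3).round(2))
    return s-mid,p
E
python3 - <<'E'
from h import *
for n in('side','top'):
    f=pickle.load(open(f'pics/{n}4.pkl','rb'));print(n)
    s,p=bubble(f)
    for k in range(16,150,4): print(round(s[k]*1e3,1),p[k].astype(int).tolist(),end=' ')
    print()
E
```

```text
side
off mm -2.33 vial mm -23.61 23.62 mid 0.01 bubble-centroid -7.07 edges -14.51 0.49
-32.0 [214, 216, 222] -30.0 [180, 177, 180] -28.0 [167, 157, 159] -26.0 [156, 151, 141] -24.0 [157, 172, 104] -22.0 [171, 208, 68] -20.0 [178, 220, 52] -18.0 [183, 223, 58] -16.0 [192, 225, 95] -14.0 [217, 232, 172] -12.0 [233, 237, 213] -10.0 [237, 238, 224] -8.0 [243, 242, 229] -6.0 [245, 244, 231] -4.0 [242, 242, 227] -2.0 [238, 239, 211] -0.0 [222, 232, 164] 2.0 [197, 225, 97] 4.0 [183, 223, 58] 6.0 [181, 223, 49] 8.0 [167, 206, 51] 10.0 [146, 179, 54] 12.0 [157, 193, 50] 14.0 [174, 214, 49] 16.0 [180, 221, 48] 18.0 [182, 223, 49] 20.0 [180, 220, 50] 22.0 [181, 216, 72] 24.0 [175, 189, 119] 26.0 [177, 172, 160] 28.0 [199, 196, 203] 30.0 [216, 218, 227] 32.0 [222, 225, 232] 34.0 [221, 224, 231] 
top
off mm -0.63 vial mm -24.2 23.89 mid -0.16 bubble-centroid -4.58 edges -15.84 2.16
-31.8 [248, 249, 251] -29.8 [243, 244, 245] -27.8 [236, 237, 233] -25.8 [230, 236, 205] -23.8 [229, 241, 172] -21.8 [230, 247, 147] -19.8 [234, 250, 138] -17.8 [238, 251, 153] -15.8 [244, 252, 190] -13.8 [251, 253, 228] -11.8 [253, 253, 246] -9.8 [254, 254, 252] -7.8 [255, 254, 254] -5.8 [255, 255, 253] -3.8 [254, 254, 252] -1.8 [252, 254, 246] 0.2 [249, 253, 228] 2.2 [243, 252, 190] 4.2 [234, 250, 149] 6.2 [227, 247, 123] 8.2 [219, 243, 113] 10.2 [212, 239, 109] 12.2 [215, 241, 111] 14.2 [224, 246, 115] 16.2 [229, 249, 120] 18.2 [230, 249, 123] 20.2 [227, 248, 128] 22.2 [221, 240, 144] 24.2 [218, 230, 167] 26.2 [220, 224, 196] 28.2 [229, 229, 225] 30.2 [240, 240, 241] 32.2 [246, 247, 249] 34.2 [248, 249, 251]
```

The side view puts the bubble at −7.0 mm (edges −14.5 and +0.5, 15 mm long against 16 given). The top view gives −6.8 mm. That calls for about 2.5 rad clockwise, which is inside the stated range. I'm going down to the knob.

```bash
python3 -m inch '0 0 0 0.08 0 0 0; 0 0 0 0.16 0 0 0; 0 0 0 0.24 0 0 0; 0 0 0 0.3 0 0 0; 0 0 0 0.34 0 0 0; 0 0 0 0.365 0 0 0; 0 0 0 0.365 0 0 0; 0 0 0 0.365 0 0 0' 20; python3 -m inch '0.3 0 0 0 0 0 0; 0.4 0 0 0 0 0 0; 0.5 0 0 0 0 0 0; 0.6 0 0 0 0 0 0; 0.6 0 0 0 0 0 0; 0.6 0 0 0 0 0 0; 0.6 0 0 0 0 0 0' 20
```

```text
t: 12.15
eef_pos: [0.5457, -0.3373, 0.1148]
ee_rot: [3.141, -0.001, -0.351]
force: [0.0, -0.5, 0.0]
width: 0.0878
t: 12.85
eef_pos: [0.5452, -0.3372, 0.1141]
ee_rot: [3.141, 0.0, -0.351]
force: [0.1, -0.3, 0.9]
width: 0.0434
```

```bash
python3 -m inch '0.6 0 0 0 0 0 0.1; 0.6 0 0 0 0 0 0.2; 0.6 0 0 0 0 0 0.3; 0.6 0 0 0 0 0 0.4; 0.6 0 0 0 0 0 0.5; 0.6 0 0 0 0 0 0.6; 0.6 0 0 0 0 0 0.7; 0.6 0 0 0 0 0 0.8; 0.6 0 0 0 0 0 0.9; 0.6 0 0 0 0 0 1; 0.6 0 0 0 0 0 1; 0.6 0 0 0 0 0 1'; python3 -m inch '0.6 0 0 0 0 0 0;0.6 0 0 0 0 0 0;0.6 0 0 0 0 0 0;0.6 0 0 0 0 0 0;0.6 0 0 0 0 0 0;0.6 0 0 0 0 0 0;0.6 0 0 0 0 0 0;0.6 0 0 0 0 0 0;0.6 0 0 0 0 0 0;0.6 0 0 0 0 0 0;0.6 0 0 0 0 0 0;0.6 0 0 0 0 0 0'
python3 - <<'E'
from h import *
from station import arm
print(arm.get_state()['moment'])
for n in('side','top'):
    f=arm.grab_frame(n);pickle.dump(f,open(f'pics/{n}5.pkl','wb'));cv2.imwrite(f'pics/{n}5.png',f['img'][:,:,::-1])
    print(n); bubble(f)
i=np.hstack([cv2.imread('pics/side5.png')[200:400,150:350],cv2.imread('pics/top5.png')[130:330,280:480]]);cv2.imwrite('pics/c5.png',cv2.resize(i,None,fx=2,fy=2))
E
```

```text
t: 14.05
eef_pos: [0.5456, -0.3368, 0.1141]
ee_rot: [-3.141, 0.0, -1.396]
force: [2.2, 2.8, -0.9]
width: 0.043
t: 15.25
eef_pos: [0.5455, -0.3369, 0.1141]
ee_rot: [-3.141, 0.0, -1.398]
force: [4.3, 3.7, -0.8]
width: 0.0431
[ 1.53066452 -1.14933839  0.03083039]
side
off mm -2.19 vial mm -24.21 22.79 mid -0.71 bubble-centroid -3.75 edges -11.29 3.71
top
off mm -0.66 vial mm -24.76 19.57 mid -2.6 bubble-centroid -1.53 edges -10.9 7.6
```

View pics/c5.png

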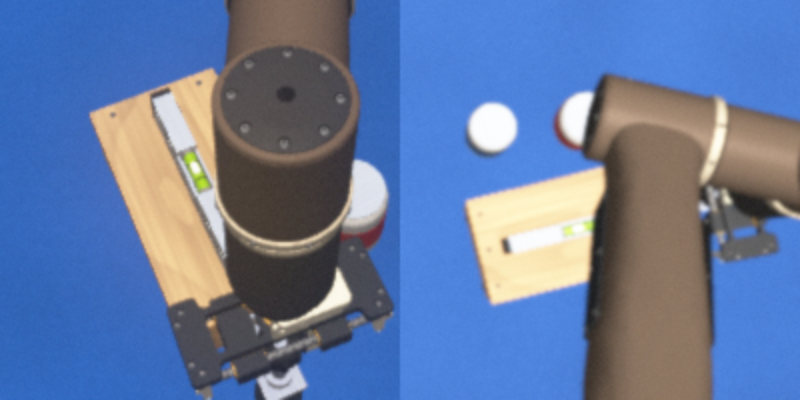

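The bubble has shifted about +3 mm for 1.05 rad, as predicted, and about 4 mm is left. I'll turn another 75° and measure again.

```bash
python3 -m inch '0.6 0 0 0 0 0 0.1; 0.6 0 0 0 0 0 0.2; 0.6 0 0 0 0 0 0.3; 0.6 0 0 0 0 0 0.4; 0.6 0 0 0 0 0 0.5; 0.6 0 0 0 0 0 0.6; 0.6 0 0 0 0 0 0.7; 0.6 0 0 0 0 0 0.8; 0.6 0 0 0 0 0 0.9; 0.6 0 0 0 0 0 1; 0.6 0 0 0 0 0 1'; python3 -m inch '0.6 0 0 0 0 0 0.1;0.6 0 0 0 0 0 0.2;0.6 0 0 0 0 0 0.25;0.6 0 0 0 0 0 0.25;0.6 0 0 0 0 0 0.25;0.6 0 0 0 0 0 0.25;0.6 0 0 0 0 0 0.25;0.6 0 0 0 0 0 0.25;0.6 0 0 0 0 0 0.25;0.6 0 0 0 0 0 0.25;0.6 0 0 0 0 0 0.25;0.6 0 0 0 0 0 0.25'; python3 -m inch '0.6 0 0 0 0 0 0;0.6 0 0 0 0 0 0;0.6 0 0 0 0 0 0;0.6 0 0 0 0 0 0;0.6 0 0 0 0 0 0;0.6 0 0 0 0 0 0';python3 - <<'E'
from h import *
from station import arm
print(arm.get_state()['q'])
for n in('side','top'):
    f=arm.grab_frame(n);pickle.dump(f,open(f'pics/{n}6.pkl','wb'));cv2.imwrite(f'pics/{n}6.png',f['img'][:,:,::-1])
    print(n); bubble(f)
i=cv2.imread('pics/side6.png')[260:320,215:295];cv2.imwrite('pics/c6b.png',cv2.resize(i,None,fx=8,fy=8,interpolation=cv2.INTER_NEAREST))
E
```

```text
t: 16.45
eef_pos: [0.5461, -0.337, 0.1141]
ee_rot: [-3.14, 0.001, -2.449]
force: [4.7, 3.3, -1.8]
width: 0.0429
t: 17.65
eef_pos: [0.5462, -0.3372, 0.1141]
ee_rot: [-3.141, 0.001, -2.707]
force: [5.2, 1.9, -3.0]
width: 0.0431
t: 18.25
eef_pos: [0.5462, -0.3372, 0.1141]
ee_rot: [-3.141, 0.001, -2.707]
force: [5.9, 3.0, -2.2]
width: 0.043
[-2.49672525e-01  3.92012712e-01 -2.10160825e-01 -1.46520617e-04
 -9.66839130e-01 -8.86571440e-01]
side
off mm -1.77 vial mm -24.85 22.54 mid -1.15 bubble-centroid -0.3 edges -7.85 7.65
top
off mm -0.65 vial mm -25.02 19.49 mid -2.77 bubble-centroid 0.73 edges -6.73 10.77
```

View pics/c6b.png

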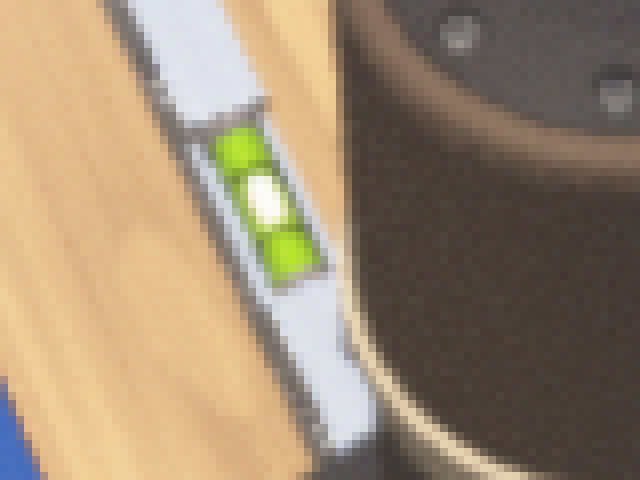

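In the side crop (px 265,200) the bubble now sits between both rings. I'll release the knob, back off straight up and measure again unoccluded.

```bash
python3 -m inch '0.4 0 0 0 0 0 0;0.2 0 0 0 0 0 0;0 0 0 0 0 0 0;0 0 0 0 0 0 0;0 0 0 0 0 0 0'; python3 -m inch '0 0 0 -0.05 0 0 0;0 0 0 -0.15 0 0 0;0 0 0 -0.25 0 0 0;0 0 0 -0.35 0 0 0;0 0 0 -0.4 0 0 0;0 0 0 -0.4 0 0 0;0 0 0 -0.4 0 0 0;0 0 0 -0.4 0 0 0;0 0 0 -0.4 0 0 0;0 0 0 -0.4 0 0 0';python3 - <<'E'
from h import *
from station import arm
for n in('side','top'):
    f=arm.grab_frame(n);pickle.dump(f,open(f'pics/{n}7.pkl','wb'));cv2.imwrite(f'pics/{n}7.png',f['img'][:,:,::-1])
    print(n); s,p=bubble(f)
    for k in range(36,126,2): print(round(s[k]*1e3,1),p[k,1:].astype(int).tolist(),end=' ')
i=np.hstack([cv2.imread('pics/side7.png')[200:400,150:350],cv2.imread('pics/top7.png')[130:330,280:480]]);cv2.imwrite('pics/c7.png',cv2.resize(i,None,fx=2,fy=2))
E
```

```text
t: 18.85
eef_pos: [0.5449, -0.3372, 0.1141]
ee_rot: [3.142, -0.0, -2.708]
force: [-0.3, 0.2, -0.2]
width: 0.0773
t: 19.85
eef_pos: [0.5449, -0.337, 0.2331]
ee_rot: [3.141, -0.001, -2.708]
force: [-0.8, -1.1, 0.4]
width: 0.0877
side
off mm -2.05 vial mm -24.96 -9.92 mid -17.44 bubble-centroid nan edges -1.06 1.94
-4.6 [218, 56] -3.6 [221, 50] -2.6 [221, 49] -1.6 [222, 50] -0.6 [223, 51] 0.4 [224, 52] 1.4 [224, 51] 2.4 [217, 50] 3.4 [201, 48] 4.4 [182, 51] 5.4 [171, 57] 6.4 [175, 77] 7.4 [191, 110] 8.4 [211, 152] 9.4 [228, 188] 10.4 [239, 213] 11.4 [242, 220] 12.4 [243, 226] 13.4 [243, 228] 14.4 [244, 231] 15.4 [245, 233] 16.4 [245, 234] 17.4 [245, 234] 18.4 [245, 232] 19.4 [243, 226] 20.4 [236, 213] 21.4 [213, 189] 22.4 [180, 159] 23.4 [142, 126] 24.4 [110, 100] 25.4 [95, 89] 26.4 [91, 88] 27.4 [93, 91] 28.4 [99, 96] 29.4 [102, 100] 30.4 [101, 99] 31.4 [95, 93] 32.4 [88, 87] 33.4 [85, 84] 34.4 [83, 82] 35.4 [81, 80] 36.4 [80, 79] 37.4 [80, 79] 38.4 [79, 79] 39.4 [79, 79] top
off mm -0.29 vial mm -24.94 23.41 mid -0.76 bubble-centroid -0.2 edges -8.74 8.26
-21.2 [247, 141] -20.2 [249, 133] -19.2 [251, 127] -18.2 [250, 124] -17.2 [250, 121] -16.2 [250, 118] -15.2 [248, 117] -14.2 [247, 118] -13.2 [245, 123] -12.2 [243, 131] -11.2 [243, 144] -10.2 [243, 164] -9.2 [245, 185] -8.2 [248, 208] -7.2 [250, 226] -6.2 [252, 238] -5.2 [253, 245] -4.2 [254, 249] -3.2 [254, 250] -2.2 [254, 250] -1.2 [254, 251] -0.2 [255, 251] 0.8 [255, 251] 1.8 [254, 252] 2.8 [254, 252] 3.8 [254, 250] 4.8 [254, 246] 5.8 [253, 239] 6.8 [252, 225] 7.8 [249, 203] 8.8 [246, 181] 9.8 [243, 157] 10.8 [242, 138] 11.8 [243, 127] 12.8 [245, 121] 13.8 [247, 118] 14.8 [248, 119] 15.8 [249, 121] 16.8 [250, 122] 17.8 [251, 123] 18.8 [250, 125] 19.8 [248, 128] 20.8 [246, 131] 21.8 [242, 139] 22.8 [238, 149] h.py:40: RuntimeWarning: invalid value encountered in scalar divide
  bc=(w*s).sum()/w.sum()
```

View pics/c7.png

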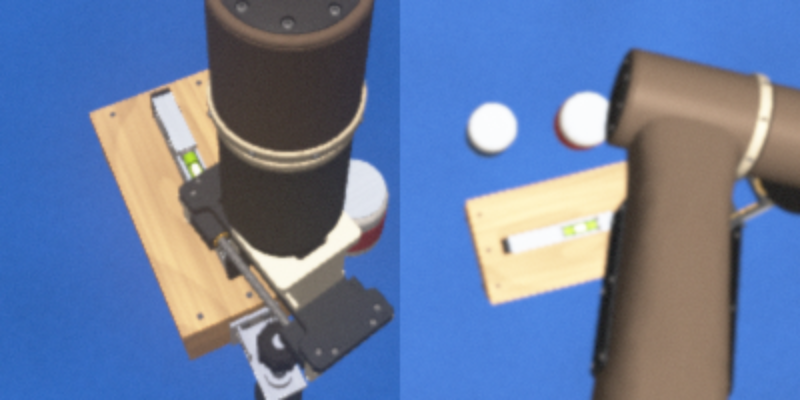

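The top view, now unoccluded, reads −0.25 mm (edges −8.7 and +8.3), against −6.8 mm before. The 6.6 mm shift matches 2.36 rad × 2.8 mm exactly. Now I'll close the fingers and move above the level's middle to press.

```bash
python3 -c "
from h import *
rel(.498,-.133,.25,-2.0);f=pickle.load(open('pics/side0.pkl','rb'));E=f['extrinsics'];print(-E[:3,:3].T@E[:3,3])"
```

```text
shift mm [-43.1 204.9 -16.4] share [-0.1437  0.6831 -0.0547] turn share [ 8.000e-04 -5.000e-04 -6.757e-01]
[ 0.45581531 -0.69391467  1.08493899]
```

```bash
python3 -m inch '0.5 0 0 -0.05 0 0 -0.1; 1 -0.03 0.14 -0.05 0 0 -0.23; 1 -0.06 0.28 -0.05 0 0 -0.36; 1 -0.09 0.42 -0.05 0 0 -0.49; 1 -0.12 0.56 -0.05 0 0 -0.6; 1 -0.144 0.683 -0.05 0 0 -0.676; 1 -0.144 0.683 -0.05 0 0 -0.676; 1 -0.144 0.683 -0.05 0 0 -0.676; 1 -0.144 0.683 -0.05 0 0 -0.676; 1 -0.144 0.683 -0.05 0 0 -0.676' 10
python3 - <<'E'
from h import *
from scipy.spatial.transform import Rotation as Ro
from station import arm
s=arm.get_state()
# upright, yaw -1.346, then tilt about own y by +-20deg: tool z tilts
for a in(-20,20):
    R=Ro.from_euler('xyz',[np.pi,0,-1.346])*Ro.from_euler('y',a,degrees=True)
    e=R.as_euler('xyz'); print(a,'tool z',R.apply([0,0,1]).round(3),e.round(3)); rel(.498,-.133,.19,e[2],rp=e[:2])
rel(.498,-.133,.19,-1.346)
E
```

```text
t: 20.95
eef_pos: [0.4983, -0.1339, 0.2488]
ee_rot: [3.141, -0.0, -2.001]
force: [0.2, -1.3, 0.3]
width: 0.0131
-20 tool z [-0.076  0.333 -0.94 ] [ 3.142  0.349 -1.346]
shift mm [-0.7  0.6 58.8] share [-0.0022  0.0021  0.196 ] turn share [-0.1087 -0.3215 -0.6195]
20 tool z [ 0.076 -0.333 -0.94 ] [ 3.142 -0.349 -1.346]
shift mm [-0.7  0.6 58.8] share [-0.0022  0.0021  0.196 ] turn share [ 0.1097  0.3211 -0.6193]
shift mm [-0.7  0.6 58.8] share [-0.0022  0.0021  0.196 ] turn share [ 5.000e-04 -2.000e-04 -6.259e-01]
```

```bash
python3 -m inch '1 -0.002 0.002 0.05 0 0 -0.1; 1 -0.002 0.002 0.1 0 0 -0.22; 1 -0.002 0.002 0.16 0 0 -0.34; 1 -0.002 0.002 0.22 0 0 -0.46; 1 -0.002 0.002 0.28 0 0 -0.56; 1 -0.002 0.002 0.31 0 0 -0.626; 1 -0.002 0.002 0.31 0 0 -0.626; 1 -0.002 0.002 0.31 0 0 -0.626; 1 -0.002 0.002 0.31 0 0 -0.626; 1 -0.002 0.002 0.31 0 0 -0.626'
python3 - <<'E'
from h import *
from station import arm
print(arm.get_state()['force'])
f=arm.grab_frame('side');pickle.dump(f,open('pics/side8.pkl','wb'))
cv2.imwrite('pics/c8.png',cv2.resize(f['img'][240:340,190:310,::-1],None,fx=6,fy=6,interpolation=cv2.INTER_NEAREST))
rel(.498,-.133,.144,-1.346)
E
```

```text
t: 21.95
eef_pos: [0.4984, -0.1324, 0.1567]
ee_rot: [-3.14, -0.0, -1.345]
force: [-1.0, 0.0, -0.1]
width: 0.0007
[-0.97733017  0.02514438 -0.11343682]
shift mm [ 0.6  0.4 12.6] share [0.002  0.0013 0.0422] turn share [-0.001  -0.0002  0.0009]
```

View pics/c8.png

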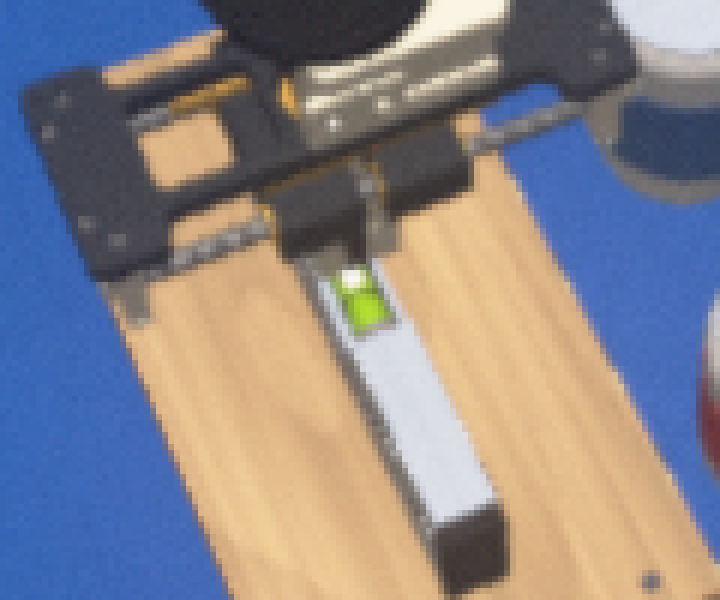

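The closed fingers are over the level's middle. The foot-side ring and that end of the bubble are still visible at about (350,285) in the crop. I'm lowering to contact in small steps.

```bash
python3 -m inch '1 0.001 0.001 0.02 0 0 0; 1 0.001 0.001 0.03 0 0 0; 1 0.001 0.001 0.036 0 0 0; 1 0.001 0.001 0.038 0 0 0; 1 0.001 0.001 0.038 0 0 0; 1 0.001 0.001 0.038 0 0 0'; python3 -m inch '1 0 0 0.002 0 0 0; 1 0 0 0.004 0 0 0; 1 0 0 0.005 0 0 0; 1 0 0 0.005 0 0 0; 1 0 0 0.005 0 0 0'
```

```text
t: 22.6
eef_pos: [0.4978, -0.1326, 0.1447]
ee_rot: [-3.141, -0.0, -1.344]
force: [-0.3, 0.7, 0.1]
width: 0.0006
t: 23.1
eef_pos: [0.498, -0.1326, 0.1443]
ee_rot: [-3.141, -0.0, -1.344]
force: [-3.4, 1.9, 9.8]
width: 0.0003
```

```bash
python3 -m inch '1 0 0 0.001 0 0 0; 1 0 0 0.002 0 0 0; 1 0 0 0.003 0 0 0; 1 0 0 0.003 0 0 0; 1 0 0 0.003 0 0 0;1 0 0 0.003 0 0 0;1 0 0 0.003 0 0 0;1 0 0 0.003 0 0 0;1 0 0 0.003 0 0 0;1 0 0 0.003 0 0 0;1 0 0 0.003 0 0 0;1 0 0 0.003 0 0 0'
python3 - <<'E'
from h import *
from station import arm
print(arm.get_state()['force'])
for n in ('side','top'):
    f=arm.grab_frame(n);pickle.dump(f,open(f'pics/{n}9.pkl','wb'));cv2.imwrite(f'pics/{n}9.png',f['img'][:,:,::-1])
    if n=='side': cv2.imwrite('pics/c9.png',cv2.resize(f['img'][240:340,190:310,::-1],None,fx=6,fy=6,interpolation=cv2.INTER_NEAREST))
E
```

```text
t: 24.3
eef_pos: [0.4981, -0.1326, 0.1442]
ee_rot: [-3.14, -0.001, -1.343]
force: [-6.3, 3.5, 16.1]
width: 0.0005
[-6.33780493  3.4974227  16.06863268]
```

View pics/c9.png

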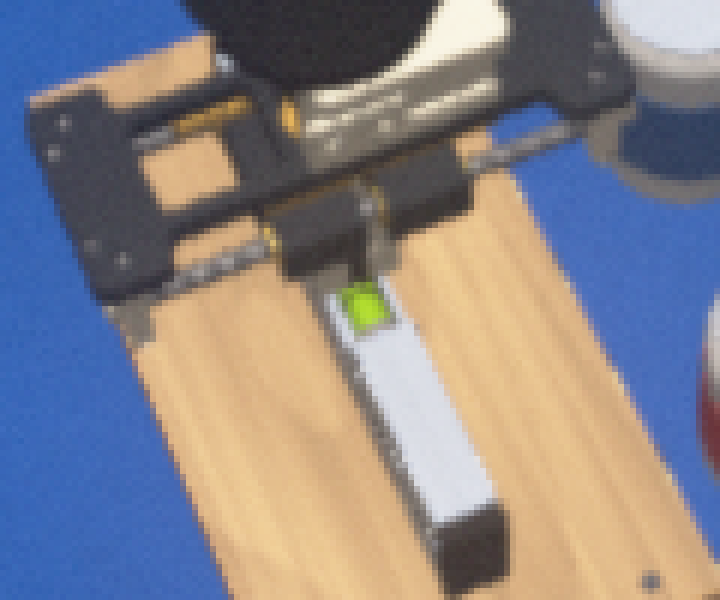

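The fingers now hide the bubble's foot end. The foot-side ring, at about (362,288), is still just visible, with only green beyond it, so the bubble has not run past the ring on the foot side. The sideways load is a bit high, so I'll ease it out without letting up and measure how far the shelf gives under load.

```bash
cat > zz.py <<'E'
from station import arm
import numpy as np
Z=[];F=[]
for k in range(8):
    s=arm.get_state(); Z.append(s['eef_pos']); F.append(s['force']); arm.grab_frame('side')
print('pos',np.mean(Z,0).round(5),'sd',np.std(Z,0).round(5),'F',np.mean(F,0).round(2),'t',s['t'])
E
python3 zz.py; python3 -m inch '1 -0.001 0.001 0.001 0 0 0; 1 -0.002 0.002 0.002 0 0 0; 1 -0.002 0.002 0.003 0 0 0; 1 -0.002 0.002 0.003 0 0 0; 1 -0.002 0.002 0.003 0 0 0'; python3 zz.py
```

```text
pos [ 0.4981  -0.13258  0.14423] sd [1.e-05 1.e-05 1.e-05] F [-5.97  3.24 16.66] t 24.75
t: 25.3
eef_pos: [0.498, -0.1326, 0.1442]
ee_rot: [-3.139, -0.002, -1.343]
force: [-5.9, 1.6, 21.0]
width: 0.0004
pos [ 0.49802 -0.13256  0.14416] sd [1.e-05 1.e-05 1.e-05] F [-5.98  1.66 21.08] t 25.65
```

```bash
python3 -m inch '1 -0.001 0.002 0 0 0 0; 1 -0.001 0.004 0.001 0 0 0; 1 -0.001 0.005 0.001 0 0 0; 1 -0.001 0.005 0.001 0 0 0; 1 -0.001 0.005 0.001 0 0 0'; python3 zz.py
python3 - <<'E'
from h import *
from station import arm
f=arm.grab_frame('side');pickle.dump(f,open('pics/side10.pkl','wb'))
cv2.imwrite('pics/c10.png',cv2.resize(f['img'][270:310,230:280,::-1],None,fx=14,fy=14,interpolation=cv2.INTER_CUBIC))
d=np.array([np.cos(-1.346),np.sin(-1.346)]);perp=np.array([-d[1],d[0]])
for nm in('side4','side6','side8','side9','side10'):
    g=pickle.load(open(f'pics/{nm}.pkl','rb'));o=[]
    for s in np.arange(.004,.026,.001):
        P=np.array([proj(g,(*(np.array((.498,-.133))+d*(s-.001)+perp*(-.002+e)),.143)) for e in(-.002,0,.002)],np.float32)
        o.append(cv2.remap(g['img'],P[:,0].reshape(1,-1),P[:,1].reshape(1,-1),cv2.INTER_CUBIC).reshape(-1,3).astype(float).mean(0).astype(int)[1:].tolist())
    print(nm,o)
E
```

```text
t: 26.2
eef_pos: [0.4979, -0.1326, 0.1442]
ee_rot: [-3.136, -0.002, -1.343]
force: [-2.8, 0.9, 18.4]
width: 0.0005
pos [ 0.49788 -0.13257  0.14416] sd [2.e-05 1.e-05 1.e-05] F [-2.68  1.09 18.7 ] t 26.55
side4 [[226, 76], [226, 59], [226, 50], [226, 49], [221, 49], [210, 51], [193, 53], [184, 54], [188, 53], [200, 51], [211, 50], [219, 49], [224, 49], [225, 49], [226, 50], [225, 51], [224, 50], [224, 50], [222, 57], [217, 73], [207, 97], [191, 122]]
side6 [[246, 236], [245, 226], [242, 205], [233, 171], [215, 132], [196, 98], [185, 73], [191, 57], [205, 51], [215, 49], [220, 49], [223, 50], [224, 50], [225, 50], [225, 49], [224, 48], [224, 49], [223, 55], [217, 69], [206, 95], [190, 122], [176, 143]]
side8 [[244, 231], [241, 219], [236, 196], [226, 161], [208, 124], [189, 92], [180, 70], [185, 57], [198, 52], [208, 48], [212, 45], [215, 44], [217, 47], [219, 49], [220, 50], [219, 49], [219, 51], [218, 56], [212, 70], [199, 93], [183, 118], [169, 138]]
side9 [[85, 75], [97, 74], [119, 71], [145, 67], [157, 60], [158, 56], [162, 52], [177, 49], [196, 49], [209, 50], [215, 49], [218, 47], [218, 46], [219, 48], [219, 50], [219, 50], [219, 50], [218, 55], [212, 69], [200, 93], [183, 117], [170, 137]]
side10 [[87, 75], [98, 72], [120, 69], [146, 66], [159, 61], [161, 57], [167, 53], [181, 52], [198, 51], [210, 51], [215, 50], [217, 49], [219, 49], [219, 48], [219, 48], [218, 47], [218, 50], [218, 56], [212, 70], [199, 92], [182, 116], [169, 137]]
```

View pics/c10.png

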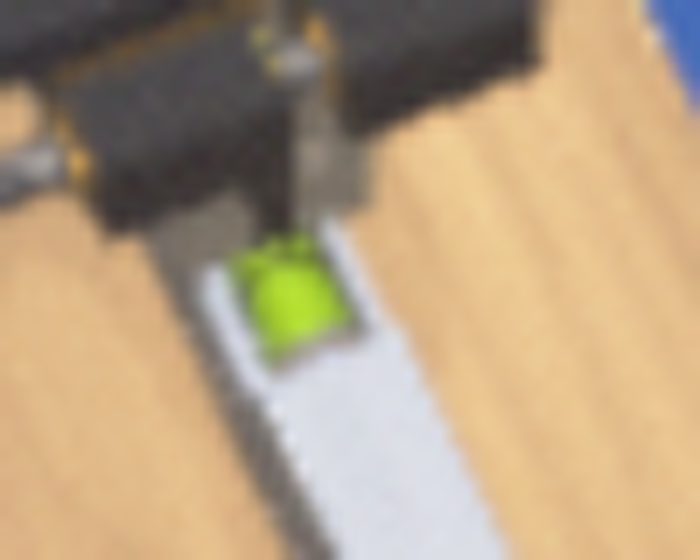

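Under pressure the strip between the fingers and the foot-side ring is green, where unpressed it showed the white end of the bubble. So pressing has moved the bubble at least 1.5 mm towards the pads, and it may not be centred. I need to see how far, so I'll lift, look, and press again a little off to one side where the vial shows.

```bash
python3 -m inch '1 0 0 -0.01 0 0 0; 1 0 0 -0.03 0 0 0; 1 0 0 -0.1 0 0 0; 1 0 0 -0.18 0 0 0; 1 -0.1 0 -0.2 0 0 0; 1 -0.2 0 -0.2 0 0 0; 1 -0.3 0 -0.2 0 0 0; 1 -0.3 0 -0.2 0 0 0; 1 -0.3 0 -0.2 0 0 0; 1 -0.3 0 -0.2 0 0 0; 1 -0.3 0 -0.2 0 0 0; 1 -0.3 0 -0.2 0 0 0'; python3 -m inch '1 0 0 0 0 0 0;1 0 0 0 0 0 0;1 0 0 0 0 0 0;1 0 0 0 0 0 0;1 0 0 0 0 0 0;1 0 0 0 0 0 0'
python3 - <<'E'
from h import *
from station import arm
s=arm.get_state();print(s['force'])
for n in('side','top'):
    f=arm.grab_frame(n);pickle.dump(f,open(f'pics/{n}11.pkl','wb'));cv2.imwrite(f'pics/{n}11.png',f['img'][:,:,::-1])
    try: print(n); bubble(f)
    except Exception as e: print(e)
i=np.hstack([cv2.imread('pics/side11.png')[200:400,150:350],cv2.imread('pics/top11.png')[130:330,280:480]]);cv2.imwrite('pics/c11.png',cv2.resize(i,None,fx=2,fy=2))
E
```

```text
t: 27.85
eef_pos: [0.4752, -0.0451, 0.2009]
ee_rot: [3.141, -0.0, -1.345]
force: [-0.5, 0.3, -0.3]
width: 0.0005
t: 28.45
eef_pos: [0.4752, -0.0445, 0.2011]
ee_rot: [3.142, -0.0, -1.344]
force: [-0.2, 0.2, 0.0]
width: 0.0002
[-0.24737701  0.18570412  0.02639447]
side
off mm -1.77 vial mm -24.81 22.5 mid -1.15 bubble-centroid -0.38 edges -7.85 7.15
top
too many indices for array: array is 1-dimensional, but 2 were indexed
```

View pics/c11.png

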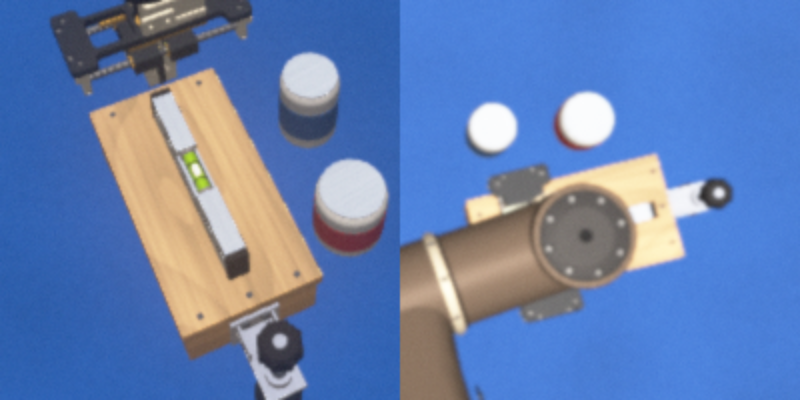

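Unpressed the bubble is back at about −0.35 mm, so the shift is elastic. Two test presses at about 20 N, at 30 mm and 15 mm towards the pads, leave the vial in view and let me extrapolate to the middle.

```bash
python3 -m inch '1 0.1 0 0.06 0 0 0; 1 0.2 0 0.12 0 0 0; 1 0.2 0 0.16 0 0 0; 1 0.2 0 0.18 0 0 0; 1 0.2 0 0.188 0 0 0; 1 0.199 0.002 0.192 0 0 0;1 0.198 0.004 0.196 0 0 0;1 0.197 0.006 0.199 0 0 0;1 0.197 0.007 0.2 0 0 0;1 0.197 0.007 0.2 0 0 0;1 0.197 0.007 0.2 0 0 0;1 0.197 0.007 0.2 0 0 0'; python3 -m inch '1 0 0 0 0 0 0;1 0 0 0 0 0 0;1 0 0 0 0 0 0;1 0 0 0 0 0 0;1 0 0 0 0 0 0;1 0 0 0 0 0 0;1 0 0 0 0 0 0;1 0 0 0 0 0 0;1 0 0 0 0 0 0'
python3 - <<'E'
from h import *
from station import arm
s=arm.get_state();print(s['force'],s['eef_pos'])
f=arm.grab_frame('side');pickle.dump(f,open(f'pics/side12.pkl','wb'))
try: bubble(f)
except Exception as e: print(e)
cv2.imwrite('pics/c12.png',cv2.resize(f['img'][260:320,215:295,::-1],None,fx=8,fy=8,interpolation=cv2.INTER_NEAREST))
E
```

```text
t: 29.75
eef_pos: [0.4885, -0.1025, 0.1442]
ee_rot: [-3.137, -0.002, -1.342]
force: [-2.0, -3.4, 14.3]
width: 0.0004
t: 30.65
eef_pos: [0.4884, -0.1025, 0.1442]
ee_rot: [-3.137, -0.002, -1.342]
force: [-2.6, -3.6, 13.3]
width: 0.0007
[-2.62664015 -3.58626909 13.29523092] [ 0.48843157 -0.10253029  0.1441774 ]
off mm -1.77 vial mm -25.06 22.52 mid -1.27 bubble-centroid -0.2 edges -7.73 7.27
```

View pics/c12.png

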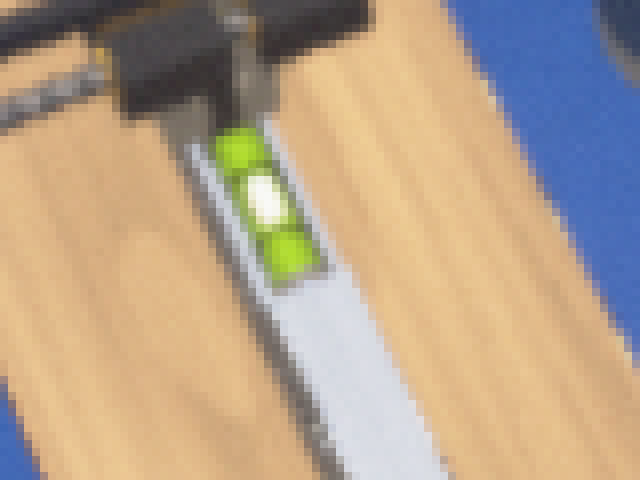

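Pressed with 13 N at 30 mm off, the bubble stays centred at −0.2 mm (px 265,200). Now the second test, nearer the middle and harder.

```bash
python3 -m inch '1 0.005 0 -0.02 0 0 0; 1 0.03 0 -0.025 0 0 0; 1 0.053 0 -0.02 0 0 0; 1 0.053 0 -0.013 0 0 0; 1 0.054 0 -0.008 0 0 0; 1 0.053 0.001 -0.002 0 0 0; 1 0.052 0.001 0.002 0 0 0; 1 0.052 0.001 0.004 0 0 0;1 0.052 0.001 0.004 0 0 0;1 0.052 0.001 0.004 0 0 0;1 0.052 0.001 0.004 0 0 0;1 0.052 0.001 0.004 0 0 0'; python3 -m inch '1 0 0 0 0 0 0;1 0 0 0 0 0 0;1 0 0 0 0 0 0;1 0 0 0 0 0 0;1 0 0 0 0 0 0;1 0 0 0 0 0 0;1 0 0 0 0 0 0;1 0 0 0 0 0 0;1 0 0 0 0 0 0;1 0 0 0 0 0 0;1 0 0 0 0 0 0'
python3 - <<'E'
from h import *
from station import arm
s=arm.get_state();print(s['force'],s['eef_pos'])
f=arm.grab_frame('side');pickle.dump(f,open(f'pics/side13.pkl','wb'))
d=np.array([np.cos(-1.346),np.sin(-1.346)]);perp=np.array([-d[1],d[0]])
S=np.arange(-.012,.014,.001)
for nm in('side11','side12','side13','side10'):
    g=pickle.load(open(f'pics/{nm}.pkl','rb'));o=[]
    for t in S:
        P=np.array([proj(g,(*(np.array((.498,-.133))+d*(t-.001)+perp*(-.002+e)),.143)) for e in(-.002,0,.002)],np.float32)
        v=cv2.remap(g['img'],P[:,0].reshape(1,-1),P[:,1].reshape(1,-1),cv2.INTER_CUBIC).reshape(-1,3).astype(float).mean(0); o.append('%d:%d/%d'%(round(t*1e3),v[1],v[2]))
    print(nm,*o)
cv2.imwrite('pics/c13.png',cv2.resize(f['img'][260:320,215:295,::-1],None,fx=8,fy=8,interpolation=cv2.INTER_NEAREST))
E
```

```text
t: 31.9
eef_pos: [0.4904, -0.1186, 0.144]
ee_rot: [-3.139, -0.002, -1.343]
force: [-14.7, 3.5, 42.1]
width: 0.0005
t: 33.0
eef_pos: [0.4904, -0.1185, 0.144]
ee_rot: [-3.139, -0.002, -1.343]
force: [-14.5, 3.5, 41.8]
width: 0.0007
[-14.53255731   3.54337783  41.77651192] [ 0.49038634 -0.11853036  0.14401698]
side11 -12:175/55 -11:163/61 -10:166/79 -9:184/114 -8:206/155 -7:225/193 -6:235/214 -5:239/223 -4:241/229 -3:242/232 -2:242/233 -1:243/234 0:242/232 1:242/233 2:242/233 3:241/232 4:241/228 5:238/216 6:233/193 7:222/159 8:203/123 9:183/91 10:174/69 11:180/56 12:193/52 13:204/51
side12 -12:178/50 -11:166/57 -10:169/77 -9:188/114 -8:209/156 -7:228/195 -6:237/216 -5:241/225 -4:242/230 -3:244/234 -2:244/235 -1:245/236 0:244/234 1:244/234 2:244/235 3:244/234 4:243/232 5:240/220 6:235/197 7:225/161 8:207/123 9:187/93 10:177/70 11:183/57 12:197/51 13:207/49
side13 -12:63/59 -11:72/61 -10:89/70 -9:118/91 -8:153/123 -7:191/163 -6:221/196 -5:237/216 -4:242/225 -3:243/229 -2:244/228 -1:244/228 0:243/226 1:243/227 2:243/230 3:243/229 4:242/225 5:239/213 6:235/192 7:225/159 8:206/123 9:184/93 10:168/70 11:169/55 12:183/49 13:199/48
side10 -12:55/55 -11:54/54 -10:54/53 -9:55/54 -8:56/54 -7:59/55 -6:64/59 -5:72/67 -4:80/74 -3:85/78 -2:88/81 -1:90/82 0:91/83 1:91/83 2:89/81 3:87/78 4:87/75 5:98/72 6:120/69 7:146/66 8:159/61 9:161/57 10:167/53 11:181/52 12:198/51 13:210/51
```

View pics/c13.png

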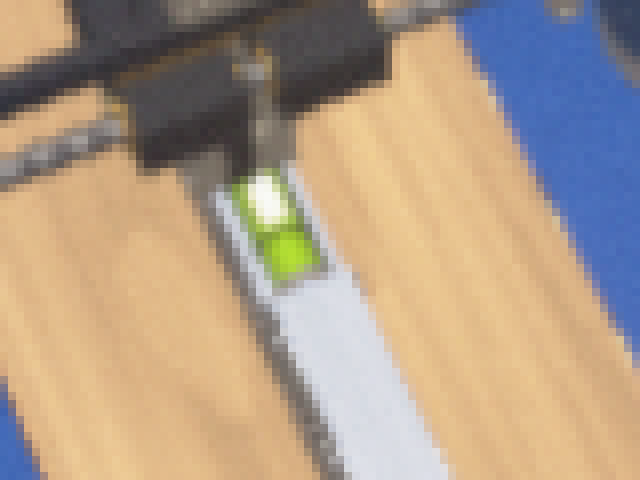

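At 42 N (more than I meant) 15 mm off the middle, the bubble's visible foot end is unchanged, so the shelf barely tilts. I'll lift slightly, then press 5 mm off the exact middle, where the foot half of the bubble stays visible, with a moderate force.

```bash
python3 -m inch '1 0 0 -0.01 0 0 0; 1 0 0 -0.02 0 0 0; 1 0 0 -0.03 0 0 0; 1 0 0 -0.03 0 0 0; 1 0 0 -0.03 0 0 0'; python3 -c "
from h import *
from station import arm
print(arm.get_state()['force'])
d=np.array([np.cos(-1.346),np.sin(-1.346)]);p=np.array([-d[1],d[0]]);t=np.array((.498,-.133))-.005*d-.001*p
rel(*t,.1452,-1.346)"
```

```text
t: 33.55
eef_pos: [0.4895, -0.1178, 0.1484]
ee_rot: [3.141, 0.0, -1.344]
force: [-0.3, -0.2, 0.1]
width: 0.0006
[-0.316601   -0.18584449  0.12212262]
shift mm [11.7 -3.9  3.2] share [ 0.039  -0.0129  0.0105] turn share [0.0008 0.0002 0.0016]
```

```bash
python3 -m inch '1 0.02 -0.006 0 0 0 0; 1 0.039 -0.013 0 0 0 0; 1 0.039 -0.013 0.005 0 0 0; 1 0.039 -0.013 0.01 0 0 0; 1 0.039 -0.013 0.013 0 0 0; 1 0.039 -0.012 0.015 0 0 0; 1 0.038 -0.011 0.017 0 0 0; 1 0.038 -0.01 0.019 0 0 0; 1 0.038 -0.01 0.019 0 0 0; 1 0.038 -0.01 0.019 0 0 0'
```

```text
t: 34.55
eef_pos: [0.4958, -0.1284, 0.1443]
ee_rot: [-3.14, -0.001, -1.344]
force: [-1.0, -0.6, 6.8]
width: 0.0005
```

```bash
python3 -m inch '1 -0.0005 0.001 0.002 0 0 0; 1 -0.001 0.002 0.004 0 0 0; 1 -0.001 0.003 0.006 0 0 0;1 -0.001 0.003 0.006 0 0 0; 1 -0.001 0.003 0.006 0 0 0; 1 -0.001 0.003 0.006 0 0 0; 1 -0.001 0.003 0.006 0 0 0; 1 -0.001 0.003 0.006 0 0 0; 1 -0.001 0.003 0.006 0 0 0; 1 -0.001 0.003 0.006 0 0 0; 1 -0.001 0.003 0.006 0 0 0; 1 -0.001 0.003 0.006 0 0 0'; python3 -m inch '1 0 0 0 0 0 0;1 0 0 0 0 0 0;1 0 0 0 0 0 0;1 0 0 0 0 0 0;1 0 0 0 0 0 0;1 0 0 0 0 0 0;1 0 0 0 0 0 0;1 0 0 0 0 0 0'
cat > prof.py <<'E'
from h import *
from station import arm
import sys
s=arm.get_state();print(s['force'],s['eef_pos'],s['t'])
n=sys.argv[1]
f=arm.grab_frame('side');pickle.dump(f,open(f'pics/side{n}.pkl','wb'))
d=np.array([np.cos(-1.346),np.sin(-1.346)]);perp=np.array([-d[1],d[0]])
S=np.arange(-.006,.014,.001)
for nm in('side11','side'+n):
    g=pickle.load(open(f'pics/{nm}.pkl','rb'));o=[]
    for t in S:
        P=np.array([proj(g,(*(np.array((.498,-.133))+d*(t-.001)+perp*(-.002+e)),.143)) for e in(-.002,0,.002)],np.float32)
        v=cv2.remap(g['img'],P[:,0].reshape(1,-1),P[:,1].reshape(1,-1),cv2.INTER_CUBIC).reshape(-1,3).astype(float).mean(0); o.append('%d:%d/%d'%(round(t*1e3),v[1],v[2]))
    print(nm,*o)
cv2.imwrite(f'pics/c{n}.png',cv2.resize(f['img'][260:320,215:295,::-1],None,fx=8,fy=8,interpolation=cv2.INTER_NEAREST))
E
python3 prof.py 14
```

```text
t: 35.75
eef_pos: [0.4958, -0.1284, 0.1441]
ee_rot: [-3.138, -0.002, -1.343]
force: [-4.5, 1.7, 19.0]
width: 0.0007
t: 36.55
eef_pos: [0.4958, -0.1284, 0.1442]
ee_rot: [-3.138, -0.002, -1.343]
force: [-4.3, 1.2, 19.3]
width: 0.0005
[-4.25901939  1.1617162  19.30646518] [ 0.49579729 -0.1283568   0.14417133] 36.55
side11 -6:235/214 -5:239/223 -4:241/229 -3:242/232 -2:242/233 -1:243/234 0:242/232 1:242/233 2:242/233 3:241/232 4:241/228 5:238/216 6:233/193 7:222/159 8:203/123 9:183/91 10:174/69 11:180/56 12:193/52 13:204/51
side14 -6:80/73 -5:77/71 -4:74/70 -3:71/67 -2:70/67 -1:73/69 0:83/78 1:107/100 2:144/135 3:187/175 4:219/203 5:231/206 6:232/189 7:224/158 8:207/122 9:188/91 10:178/67 11:185/55 12:199/50 13:209/49
```

View pics/c14.png

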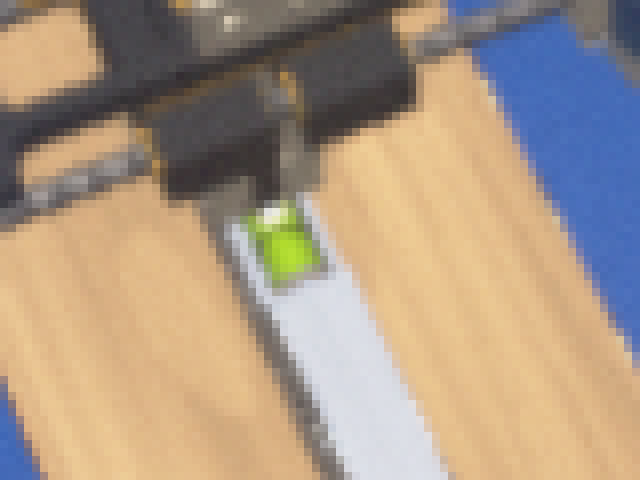

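Under 19 N, with the fingers 5 mm from the middle and their 19 mm width covering it, the bubble's foot end lies exactly where it did unpressed. So the bubble is centred at about −0.3 mm. The earlier green strip was an edge effect of the fingers. I'll firm up the push slightly, check and hand in.

```bash
python3 -m inch '1 0 0 0.001 0 0 0; 1 0 0.001 0.002 0 0 0; 1 0 0.001 0.003 0 0 0; 1 0 0.001 0.003 0 0 0; 1 0 0.001 0.003 0 0 0; 1 0 0.001 0.003 0 0 0; 1 0 0.001 0.003 0 0 0; 1 0 0.001 0.003 0 0 0; 1 0 0.001 0.003 0 0 0; 1 0 0.001 0.003 0 0 0; 1 0 0.001 0.003 0 0 0; 1 0 0.001 0.003 0 0 0'; python3 -m inch '1 0 0 0 0 0 0;1 0 0 0 0 0 0;1 0 0 0 0 0 0;1 0 0 0 0 0 0;1 0 0 0 0 0 0;1 0 0 0 0 0 0;1 0 0 0 0 0 0;1 0 0 0 0 0 0'; python3 prof.py 15
python3 - <<'E'
import pickle,cv2
f=pickle.load(open('pics/side15.pkl','rb'));cv2.imwrite('pics/s15.png',f['img'][:,:,::-1])
E
```

```text
t: 37.8
eef_pos: [0.4958, -0.1284, 0.1441]
ee_rot: [-3.137, -0.002, -1.343]
force: [-7.3, 3.5, 25.2]
width: 0.0007
t: 38.6
eef_pos: [0.4959, -0.1284, 0.1441]
ee_rot: [-3.137, -0.002, -1.342]
force: [-5.9, 3.1, 25.3]
width: 0.0005
[-5.8730355   3.09285204 25.27883743] [ 0.49585589 -0.1284063   0.14413909] 38.6
side11 -6:235/214 -5:239/223 -4:241/229 -3:242/232 -2:242/233 -1:243/234 0:242/232 1:242/233 2:242/233 3:241/232 4:241/228 5:238/216 6:233/193 7:222/159 8:203/123 9:183/91 10:174/69 11:180/56 12:193/52 13:204/51
side15 -6:78/72 -5:77/71 -4:76/70 -3:74/68 -2:73/67 -1:74/69 0:84/77 1:107/100 2:144/135 3:186/175 4:218/203 5:231/206 6:232/189 7:225/158 8:208/123 9:187/92 10:177/70 11:182/56 12:195/50 13:206/49
```

View pics/s15.png

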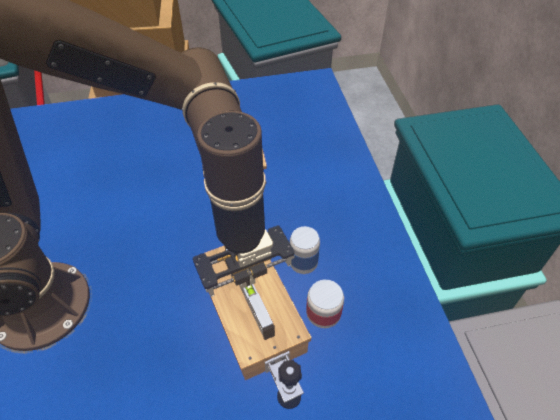

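The fingers press on the level at about (252,288) with a steady 25 N. The bubble's foot end has not moved, and the cans at (305,243) and (325,300) stand where they were.

```bash
python3 -c "
from station import arm
print(arm.job_done()); s=arm.get_state(); print(s['t'],s['force'])"
```

```text
the job is handed in; nothing more can be done
None
the job is handed in; nothing more can be done
```

I handed the job in at 38.6 s with the arm still pressing the level down with about 25 N. I placed the level lengthwise on the middle of the shelf and let go, then turned the knob about 2.36 rad clockwise.

**Bubble:** The bubble went from about −7 mm to about −0.3 mm, against a limit of 2.5 mm. With the knob released, the top camera read −0.25 mm and a later side view read −0.35 mm. In the final press only the bubble's foot-side end is visible. It lies exactly where it did unpressed, so I take the bubble as still centred.

**Bystanders:** Both cans stand where they were. I kept the gripper clear of the jar, but the arm hides it in the last picture, so I did not check it at the end.

**Checks that disagreed or went wrong:**
- **First press:** At the exact middle, the fingers hid the bubble and the strip beside them looked green, as if the bubble had moved. I let up, and test presses 30 mm and 15 mm towards the pads showed no shift, so I put it down to an edge effect of the fingers. That first press was not repeated at exactly the same spot.
- **Overshoot:** The test press at 15 mm reached 42 N on the fingertips, more than I intended. That is above the 40 N limit for the arm and gripper body, though it was the fingertips pressing; the wrist force stayed well below 120 N.
- **Final position:** The fingers press about 5 mm from the exact middle, so that the end of the bubble stays in view. Their 19 mm width still covers the middle.

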